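Seal the glaze pail and hold the drying-pen gate ajar

ROBOT

A 6-joint arm with a two-finger parallel gripper is mounted at the origin on the work surface. World frame = base frame: x ahead of the robot, y to its left, z up, the work surface at z = 0. Lengths are in m, angles in rad, forces in N, time in s.
With the tool pointing down it reaches from about 0.275 to 0.825 m from the base axis. Payload 4.9 kg.
Tool frame: the origin (TCP) lies midway between the tips of the shut fingers; the grasp point (between the pads) lies 19 mm behind it (bot.grip_depth is the distance from the TCP to the grasp point, in m); z points along the fingers, y is the line along which they close (so a half turn about z gives the same grasp; the last joint's range is limited). The gripper opens to 85 mm and grips with 20 to 120 N. Pads are 22 mm wide; open, the fingers measure 114 mm over their backs; the gripper's body (76 mm by 85 mm) begins 54 mm behind the grasp point. The pads swing forward as they close: fully open they stand 13 mm farther back than shut.
Start: joints at [1.1, 0.326, -0.193, 1.052, 0, 1.437], TCP at [0.182, 0.519, 0.231] pointing down, gripper open.
Joint ranges: [-2.65, 2.65], [-0.97, 1.79], [-1.3, 1.35], [-1.93, 2.1], [-1.47, 1.37], [-3.14, 3.14]. Speed limits (rad/s): [2.57, 2.57, 3.14, 3.14, 3.14, 3.14].

INTERFACE

Orientations are given as a unit quaternion [w, x, y, z].
In Python, from cell import bot gives the robot as it stands. Calls block until the motion is done:
- bot.move_pose(position, orientation): joint-space move of the TCP to a pose.
- bot.move_linear(position, speed=0.15, rotation=None, until_force=None): straight line of the TCP; rotation=None keeps the orientation; speed is the mean speed in m/s. With until_force (N) it stops when the force on the tool has changed by that much, and returns True; else False.
- bot.goto_joints(angles): joint-space move.
- bot.set_gripper(opening, grasp_force=None): opening from 0.0 (shut) to 1.0 (fully open); grasp_force is the grip in N (None keeps the last); returns when the fingers have stopped.
- bot.wait(seconds).
- bot.solve_ik(position, orientation): joint angles nearest the present ones, or None.
- bot.camera(name): name is "scene" or "top"; returns the picture (420x560x3 uint8, red, green, blue); there is no depth.
- bot.calibration(name): a dict with "mtx" (3x3 intrinsics, pixels), "k1" (the pictures are not rectified: a ray, as slopes to the right and down, at radius r is drawn at 1 + k1 r^2 times it, then the intrinsics apply), "extrinsics" (4x4, takes a point from world to camera coordinates). Camera axes: x right, y down, z forward; pixel columns grow to the right and rows downward; lengths in m; the calibration is good to about 2 mm. A picture is of the moment at which its call begins. calibration takes no time and is no camera call.
A pose or a line that the arm cannot do raises bot.PlanningError and nothing moves.
- bot.close_job(): hands the job in; it is judged then, once.
Trained networks look in the newest picture that a camera, given by its name, has taken for a name from the list of things; names that differ only in an ending like _2 or _b are one class to them, and where a whole thing is asked for, a point or a joint stands for the part that bears it (a point fixed in the world has none). Each returns a list of dicts, best first, with "confidence" (0 to 1); they miss things now and then, are a little off and sometimes report something else, mostly with a low value. They report only what shows in the picture. A call takes as long as a camera call. They do not tell look-alikes from the thing itself.
- bot.search_frame(camera, thing): "bbox" ([left, top, width, height] in pixels, round what is visible of it).
Readings, each from a call of its own:
- bot.read_clock(): time.
- bot.read_joint_positions(): joint angles.
- bot.read_joint_vel(): joint speeds.
- bot.read_joint_efforts(): joint torques, N m.
- bot.read_position(): TCP position.
- bot.read_tool_rot(): TCP orientation.
- bot.read_ft_force(): force on the tool from outside, world axes, zero at the start.
- bot.read_moment(): the same for the moment, N m.
- bot.read_gripper_width(): opening from 0.0 (shut) to 1.0 (fully open).
- bot.read_finger_force(): force on a finger pad.
Only numpy, scipy, OpenCV 4.12 (cv2) and the standard library are available. Lean on these libraries where they do the work, as an engineer would, in place of code of your own. Each camera call takes 0.05 s, during which the arm holds its last target. There are 200 camera calls.

TASK

We are about to put the glaze away: first press the lid of the larger glaze pail down until it is fully home. Then go to the wooden drying pen, lift its sagging gate bolt so that the bolt's downturned toe rises over the bent-up lip of the keeper, draw the bolt back all the way while it is lifted, and pull the self-closing gate ajar, about a hand's width (80 mm) at its free edge. Finish while you are still holding the gate there, so that I can nudge it open with my hands full, and leave the mug, the jar and the dish where they stand.

Things in the scene. Friction and masses are not known exactly. Their poses are not given: they have to be found in the camera images.
- pail: the larger of two white round pails with lids, fixed to the bench; 144 mm across at the rim, body 125 mm high; origin at the centre of its underside, z up. It may stand on the left or on the right
- lid_top (a point): centre of the top face of the larger pail's white lid (disc 152 mm across); 134 mm above the bench when the lid is fully home, up to 12 mm higher when it is not; the lid moves straight down only
- lid (a joint): how far the lid has been pressed down, m: it starts at 0 to 0.004 and is fully home at 0.012 (a hard stop). It moves under 8 N of push (up to about 12 N when moved at 50 mm/s) and stays where it is left
- pen: open-topped drying pen of pale wood, 410 mm wide, 300 mm deep, fixed, turned up to 0.25 rad; its gate faces the robot. Origin on the bench under the middle of the closed gate; x points into the pen (away from the robot), y along the closed gate to its hinges (robot's left). Front posts 50 mm square, 120 mm high, at y = -180 and +180 mm; sides and back at most 75 mm high
- gate (a joint): opening angle of the gate, rad: 0 closed, grows as the free edge swings towards the robot (-x of the pen), stops at 0.9. A spring closes it: torque 0.56 N m when closed, plus 1.6 N m per rad. The gate is 300 mm long, 40 mm thick, its top 120 mm above the bench. 80 mm at the free edge is 0.27 rad
- gate_hinge (a point): point on the gate's vertical hinge axis, at the height of the gate's top: x = 0, y = +155 mm, z = 120 mm in the frame of the pen
- gate_edge (a point): middle of the gate's free end, at the top: 303 mm from the hinge axis
- bolt_knob (a point): grip point of the bolt's knob, an upright steel pin 14 mm in diameter on the bolt bar, 54 mm free above it; point on its axis, 20 mm below its top, 180 mm above the bench when sagged. Moves with bolt, lift and gate. With gate closed and bolt home: x = 0, y = -55 mm in the pen's frame. Guides at y = -125 and +55 mm stand 48 mm above the gate's top. A gripper may turn about the pin
- bolt (a joint): how far the bolt is drawn back, along the gate's top towards the hinges (the pen's +y when closed), m: 0 home, fully drawn at 0.045; it starts at 0 to 0.004. Friction 2 N; it stays where it is left. The toe leaves the keeper beyond 0.029
- bolt_lift (a joint): how far the bolt is lifted straight up in its worn, tall guides, m: 0 sagged (it falls back by its weight, 1.5 to 3 N), at most 0.016 (a hard stop). The toe passes over the keeper's lip only above 0.010; below that the lip blocks it
- bolt_toe (a point): middle of the underside of the toe, the 12 by 16 mm downturned end of the steel bolt bar (bar 12 by 12 mm, 285 mm long, lying along the gate's top)
- keeper_lip (a point): middle of the upper edge of the keeper's bent-up lip, 132 mm above the bench (12 mm above the right front post), 6 mm thick. The steel keeper is this lip and two upright cheeks, 44 mm high, in front of and behind the bolt, open at the top; it lets the gate open only after the toe has left it
- small_pail: bystander: the smaller white pail, 104 mm across, 93 mm high, its lid already home, fixed to the bench; origin under its centre
- mug: bystander: white mug with a handle, on the bench, 80 mm across, 90 mm high; origin under its centre
- jar: bystander: terracotta-brown jar with a black cap, 72 mm across, 100 mm high; origin under its centre
- dish: bystander: shallow terracotta dish on the bench in front of the pen, 100 mm across, 20 mm high; origin under its centre
Not all that is in view belongs to the job. Leave any blue look-alike of the pail alone.

How it is judged:
By the outcome, as a careful person would: the job done as asked, in the order asked, and still so for the second after the job is handed in, while the arm keeps its last pose, push and grip.
It also fails if it takes over 51 s, if anything falls off the work surface, if the arm or the gripper's body presses on something with over 40 N, if the wrist force passes 120 N, or if a joint passes its speed limit or range.

## Working session

There is one attempt and no reset: what is moved stays moved. The work goes in short steps, each a Python script; the robot and the scene stay as the last script left them, time stands still between calls to the robot, and variables do not carry over. Pictures are saved under pics/ and viewed, at most 10 in all, crops included, and the job is handed in when it is done.

```bash
mkdir -p pics; ls
cat > h.py <<'E'
import numpy as np, cv2
from cell import bot
def ray(cam,u,v):
    c=bot.calibration(cam);K=np.array(c["mtx"]);E=np.array(c["extrinsics"])
    p=cv2.undistortPoints(np.array([[[u,v]]],float),K,np.array([c["k1"],0,0,0,0.]))[0,0] 
    R=E[:3,:3];t=E[:3,3]
    return -R.T@t, R.T@np.array([p[0],p[1],1])
def at(cam,u,v,z):
    o,d=ray(cam,u,v); return o+d*(z-o[2])/d[2]
def proj(cam,P):
    c=bot.calibration(cam);K=np.array(c["mtx"]);E=np.array(c["extrinsics"])
    return cv2.projectPoints(np.array(P,float).reshape(-1,1,3),cv2.Rodrigues(E[:3,:3])[0],E[:3,3],K,np.array([c["k1"],0,0,0,0.]))[0][:,0]
def snap(cam,name):
    im=bot.camera(cam); cv2.imwrite("pics/"+name,np.ascontiguousarray(im[:,:,::-1])); return im
E
python3 - <<'E'
from h import *
for c in("scene","top"):
    snap(c,c+"0.png"); k=bot.calibration(c); print(c,k["k1"],np.round(-np.array(k["extrinsics"])[:3,:3].T@np.array(k["extrinsics"])[:3,3],3))
    for t in["pail","small_pail","lid_top","pen","gate","gate_hinge","gate_edge","bolt_knob","bolt_toe","keeper_lip","mug","jar","dish"]:
        print(t,[(np.round(d["bbox"]).astype(int).tolist(),round(d["confidence"],2)) for d in bot.search_frame(c,t)][:3])
a=cv2.imread("pics/scene0.png");print(bot.read_clock(),bot.read_tool_rot())
E
```

```text
pics
scene -0.07173603796892436 [ 1.134 -0.531  1.293]
pail [([131, 192, 52, 54], 0.95), ([151, 237, 55, 62], 0.76)]
small_pail [([323, 162, 32, 32], 0.65), ([262, 242, 75, 40], 0.16)]
lid_top [([132, 189, 50, 45], 0.82), ([150, 238, 57, 47], 0.7)]
pen [([250, 228, 162, 150], 0.76)]
gate [([265, 237, 88, 66], 0.91)]
gate_hinge [([260, 239, 91, 59], 0.57)]
gate_edge [([261, 240, 91, 59], 0.76)]
bolt_knob [([265, 243, 76, 37], 0.94)]
bolt_toe [([270, 242, 70, 34], 0.79), ([293, 201, 25, 20], 0.72)]
keeper_lip [([250, 228, 160, 151], 0.63), ([267, 243, 72, 36], 0.36)]
mug [([390, 176, 32, 34], 0.75)]
jar [([166, 326, 31, 34], 0.94)]
dish []
top -0.15226686056300254 [0.167 0.002 1.604]
pail [([368, 271, 52, 53], 0.73), ([376, 196, 59, 51], 0.71)]
small_pail [([164, 203, 34, 41], 0.86)]
lid_top [([379, 198, 51, 52], 0.92), ([371, 267, 52, 59], 0.57)]
pen [([234, 65, 130, 110], 0.79), ([382, 195, 49, 55], 0.75)]
gate [([248, 136, 108, 28], 0.78)]
gate_hinge [([232, 66, 136, 108], 0.61), ([245, 136, 110, 30], 0.59)]
gate_edge [([246, 138, 110, 33], 0.95)]
bolt_knob [([263, 140, 92, 14], 0.87)]
bolt_toe [([263, 138, 92, 16], 0.7)]
keeper_lip [([233, 64, 132, 109], 0.66)]
mug [([130, 148, 33, 36], 0.69), ([229, 207, 30, 28], 0.6)]
jar [([423, 156, 29, 30], 0.82)]
dish [([228, 206, 29, 29], 0.66)]
1.4 [-1.30069604e-05  1.67592949e-01  9.85856279e-01 -1.43638904e-05]
```

View pics/scene0.png

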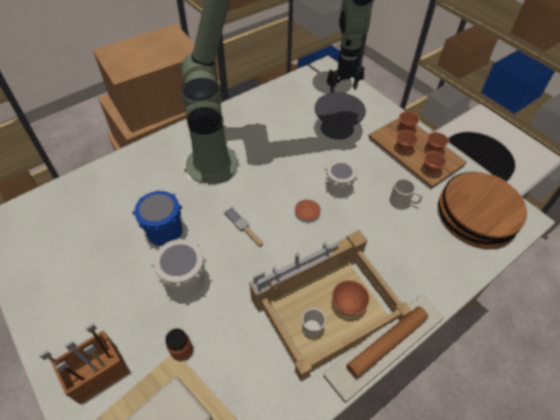

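View pics/top0.png

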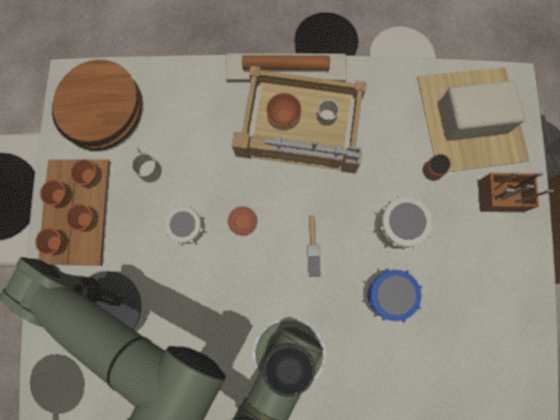

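The white pail (top ≈ (406,222), scene ≈ (180,265)) is the target; the blue one is the decoy. The pen's gate lies at top (248–356, 136–165) with the keeper on the right. Next I'll magnify both views.

Run:
```python
from h import *
t=cv2.imread("pics/top0.png");s=cv2.imread("pics/scene0.png")
r=lambda im,x,y,w,h,f:cv2.resize(im[y:y+h,x:x+w],None,fx=f,fy=f,interpolation=cv2.INTER_CUBIC)
a=r(t,230,125,140,60,5.7142857)[:300]; a=cv2.resize(r(t,230,130,133,50,6),(798,300))
b=r(s,245,225,133,50+0,6); b=cv2.resize(r(s,245,225,133,80,6)[:480],(798,480))
cv2.imwrite("pics/z1.png",a);cv2.imwrite("pics/z2.png",b)
print([at("top",404.5,223,z)for z in(.134,.146)],at("scene",179,261,.142))
```

```text
[array([ 0.40053516, -0.34831247,  0.134     ]), array([ 0.39863172, -0.34545669,  0.146     ])] [ 0.41348886 -0.35605309  0.142     ]
```

View pics/z1.png

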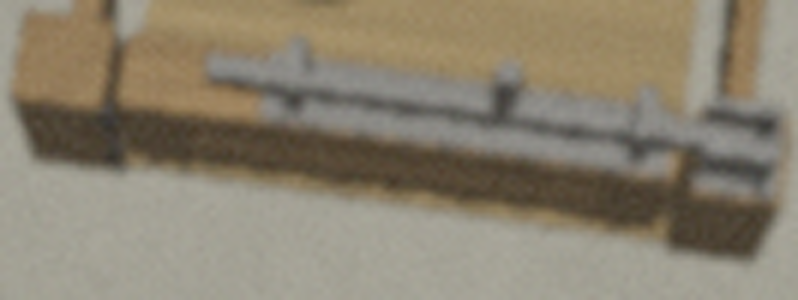

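View pics/z2.png

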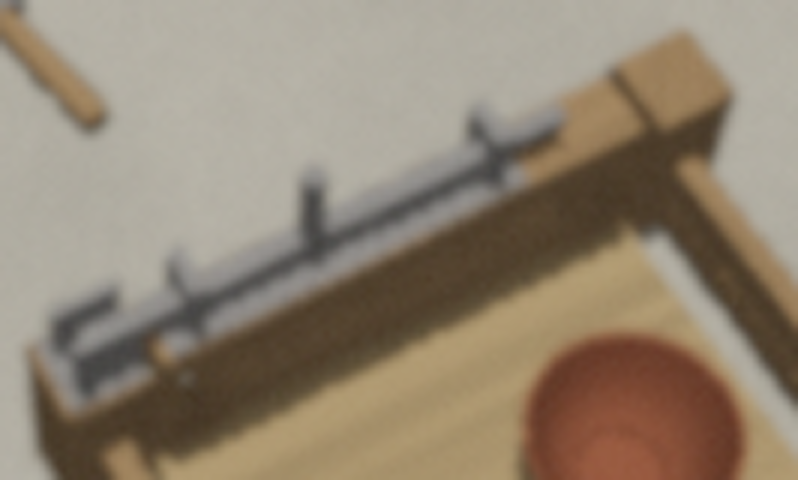

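The knob tip is at ≈ top (315,142) and scene (297,255). The post corners are clear, so I'll fit the pen pose to them and fit the pail lid rims too.

Run:
```python
from h import *
from scipy.optimize import least_squares
C=[("top",20,100,-.025,.205,.12),("top",108,107,-.025,.155,.12),("top",672,190,-.025,-.155,.12),("top",775,200,-.025,-.205,.12),
("scene",612,72,-.025,.155,.12),("scene",683,33,-.025,.205,.12),("scene",730,97,.025,.205,.12),("scene",655,130,.025,.155,.12),("scene",30,348,-.025,-.205,.12),("scene",75,415,.025,-.205,.12),
("top",511,70,0,-.055,.20),("scene",313,178,0,-.055,.20)]
O={"top":(230,130),"scene":(245,225)}
def W(p,x,y,z):
    c,s=np.cos(p[2]),np.sin(p[2]);return [p[0]+c*x-s*y,p[1]+s*x+c*y,z]
def res(p):
    r=[]
    for c,u,v,x,y,z in C:
        if z>.15:y+=p[3]
        r+=list(proj(c,W(p,x,y,z))[0]-np.array(O[c])-np.array([u,v])/6)
    return np.array(r)
f=least_squares(res,[.55,0,-.1,.002],loss="soft_l1");print(f.x);print(np.round(f.fun.reshape(-1,2),1).tolist())
print("knob",W(f.x,0,-.055+f.x[3],.18))
# knob top triangulated
A=[];b=[]
for c,u,v in(("top",511,70),("scene",313,178)):
    o,d=ray(c,O[c][0]+u/6,O[c][1]+v/6);d/=np.linalg.norm(d);P=np.eye(3)-np.outer(d,d);A.append(P);b.append(P@o)
print("tri",np.linalg.solve(sum(A),sum(b)))
# small things
for n,c,bb,z in[("dish","top",[228,206,29,29],.01),("mug","top",[130,148,33,36],.06),("jar","top",[423,156,29,30],.08),("sp","top",[164,203,34,41],.09)]:
    print(n,at(c,bb[0]+bb[2]/2,bb[1]+bb[3]/2,z).round(3))
t=cv2.imread("pics/top0.png");s=cv2.imread("pics/scene0.png")
r=lambda im,x,y:cv2.resize(im[y:y+75,x:x+75],(400,400),interpolation=cv2.INTER_CUBIC)
a=np.hstack([t,s]);T=t.copy();S=s.copy()
cv2.imwrite("pics/z3.png",np.hstack([r(t,368,185),r(s,142,228)]))
```

```text
[ 0.64317894 -0.02055392 -0.13895826  0.00190812]
[[-1.8, -1.9], [-0.8, -0.9], [3.0, -0.6], [1.7, 0.0], [-0.6, -1.9], [-0.0, -1.3], [1.0, -1.0], [1.0, -0.3], [-1.7, -0.8], [-1.7, 1.1], [0.0, -1.0], [-0.4, -0.6]]
knob [np.float64(0.6358251068167834), np.float64(-0.07313403592499071), 0.18]
tri [ 0.63513009 -0.07235254  0.19435918]
dish [0.423 0.155 0.01 ]
mug [0.593 0.472 0.06 ]
jar [ 0.58  -0.476  0.08 ]
sp [0.399 0.34  0.09 ]
```

View pics/z3.png

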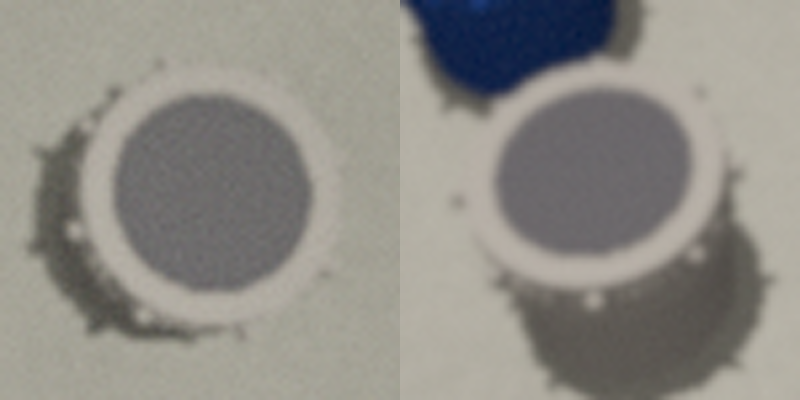

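The lid centre is at z3 (210,195) in the top view and (600,172) in the scene view. That puts it at about (0.408, −0.355). Now I'll press it.

```bash
cat >> h.py <<'E'
def Q(yaw): a=-yaw/2; return [0,np.sin(a),np.cos(a),0]
YAW=-.139
E
python3 - <<'E'
from h import *
p=(at("top",407.4,221.6,.142)+at("scene",179.5,260.3,.142))/2;print(p)
bot.set_gripper(0.0)
bot.move_pose([p[0],p[1],.20],Q(YAW));print(bot.read_position(),bot.read_clock(),bot.read_ft_force())
bot.move_linear([p[0],p[1],.160],speed=.1)
h=bot.move_linear([p[0],p[1],.126],speed=.02,until_force=30)
print(h,bot.read_position(),bot.read_ft_force(),bot.read_clock())
E
```

```text
[ 0.40791622 -0.35451727  0.142     ]
[ 0.4083595  -0.35397218  0.2000441 ] 5.325 [ 0.21496854  0.40046242 -1.2866163 ]
True [ 0.40789877 -0.35452058  0.13301396] [0.1366977  1.55403291 5.07327506] 7.1833
```

Run:
```python
from h import *
x,y,_=bot.read_position()
h=bot.move_linear([x,y,.124],speed=.02,until_force=28)
print(h,bot.read_position(),bot.read_ft_force(),bot.read_clock())
bot.move_linear([x,y,.25],speed=.25)
K=[.6355,-.0727]
bot.move_pose([K[0],K[1],.25],Q(YAW)); bot.set_gripper(.65,30)
print(bot.read_position(),bot.read_ft_force(),bot.read_clock())
t=snap("top","t1.png");s=snap("scene","s1.png")
r=lambda n,x,y:cv2.resize(cv2.imread("pics/"+n)[y:y+75,x:x+75],(400,400),interpolation=cv2.INTER_CUBIC)
cv2.imwrite("pics/z4.png",np.hstack([r("t1.png",290,105),r("s1.png",260,200)]))
```

```text
True [ 0.4079075  -0.35451361  0.13299792] [-1.29008721  2.61627051  6.84682839] 7.4417
[ 0.63547143 -0.07282438  0.25004687] [-0.64089593  0.76594491 -0.34956581] 9.9917
```

View pics/z4.png

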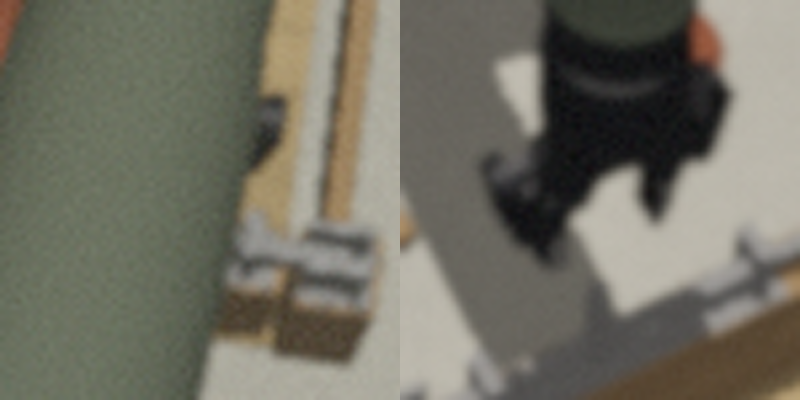

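The scene view shows the fingertips (~(545,260) and (655,215) in z4) straddling the shaded pin area. The lid stopped at the same height twice, so it is home. I'll descend with a force guard and close softly.

Run:
```python
from h import *
K=[.6355,-.0727]
h=bot.move_linear([*K,.162],speed=.08,until_force=8)
print(h,bot.read_position(),bot.read_ft_force())
if not h:
    bot.set_gripper(0,25)
    bot.wait(.1);print(bot.read_gripper_width()*85,bot.read_finger_force(),bot.read_position(),bot.read_ft_force(),bot.read_moment(),bot.read_clock())
snap("scene","s2.png")
```

```text
False [ 0.63597696 -0.07281541  0.1626849 ] [-0.75284844  0.0982946   0.61064088]
12.924006987833383 24.901075065135956 [ 0.63577115 -0.07252004  0.16240023] [0.07102936 1.19530306 2.77497117] [0.28847566 0.02971084 0.03631045] 11.8917
```

Run:
```python
from h import *
bot.set_gripper(0,70)
p0=bot.read_position();f0=bot.read_ft_force()
h=bot.move_linear(p0+np.array([0,0,.014]),speed=.04,until_force=15)
p1=bot.read_position();print("lift",h,p1-p0,bot.read_ft_force()-f0)
if not h:
    u=np.array([-np.sin(YAW),np.cos(YAW),0])
    h=bot.move_linear(p1+u*.05,speed=.04,until_force=15)
    p2=bot.read_position();print("draw",h,(p2-p1)@u,p2,bot.read_ft_force()-f0)
print(bot.read_gripper_width()*85,bot.read_clock())
snap("scene","s3.png")
cv2.imwrite("pics/z5.png",cv2.resize(cv2.imread("pics/s3.png")[200:320,230:390],(800,600),interpolation=cv2.INTER_CUBIC))
```

```text
lift False [-1.73868471e-04  6.46961395e-05  1.38651705e-02] [ 1.91586887 -0.96535842 -7.374967  ]
draw True 0.044939467117640186 [ 0.64179309 -0.02794688  0.17574982] [ 2.27486163 -3.85183316 -5.72179477]
12.089479172478173 13.7667
```

View pics/z5.png

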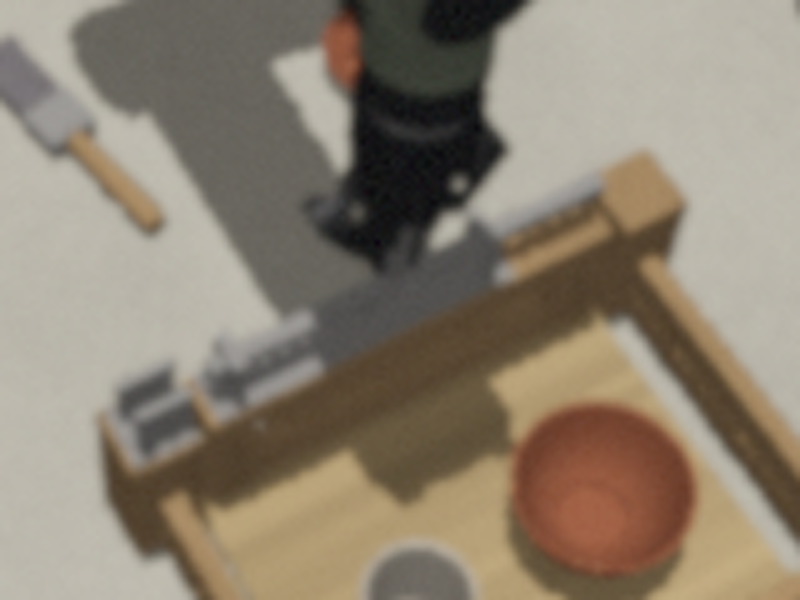

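The keeper at (155,410) in z5 is now empty and travel was 45 mm, so the bolt is fully drawn. Next I'll swing the gate along its hinge arc.

Run:
```python
from h import *
u=np.array([-np.sin(YAW),np.cos(YAW),0]);p=bot.read_position();H=p+u*.165
for th in np.linspace(0,.272,7)[1:]:
    a=YAW-th
    q=H-.165*np.array([-np.sin(a),np.cos(a),0])
    bot.move_linear(q,speed=.04,rotation=Q(a))
    f=bot.read_ft_force();print(round(th,3),f.round(1))
    if np.linalg.norm(f)>30:break
bot.wait(.3);p3=bot.read_position();d=H-p3
print("theta",-(np.arctan2(-d[0],d[1])-YAW) ,np.arctan2(d[0],d[1])+YAW,np.linalg.norm(d),p3,H,bot.read_gripper_width()*85,bot.read_ft_force(),bot.read_clock())
snap("scene","s4.png")
cv2.imwrite("pics/z6.png",cv2.resize(cv2.imread("pics/s4.png")[200:320,230:390],(800,600),interpolation=cv2.INTER_CUBIC))
# predicted gate edge corners in crop px for th .27
c=lambda P:((proj("scene",P)-[230,200])*5).round(0).tolist()
for th in(0,.22,.27,.32):
    a=YAW-th;e=H-.303*np.array([-np.sin(a),np.cos(a),0]);e[2]=.12;n=np.array([np.cos(a),np.sin(a),0])*.02
    print(th,c([e-n,e+n]))
```

```text
0.045 [ 1.8 -1.3 -1.3]
0.091 [ 4.1 -1.4 -0.7]
0.136 [ 3.6 -0.8 -1. ]
0.181 [ 5.2 -1.3 -2.2]
0.227 [ 4.9 -0.8 -2. ]
0.272 [ 5.1 -0.6 -2.1]
theta 0.26755288717674197 0.26755288717674197 0.1648300149312561 [ 0.59946454 -0.0159538   0.1756348 ] [0.66464582 0.13544078 0.17551541] 12.176885921323914 [ 5.25416934 -0.70575005 -2.01955655] 16.1083
0 [[181.0, 375.0], [213.0, 427.0]]
0.22 [[149.0, 287.0], [165.0, 340.0]]
0.27 [[145.0, 267.0], [158.0, 320.0]]
0.32 [[142.0, 247.0], [152.0, 300.0]]
```

View pics/z6.png

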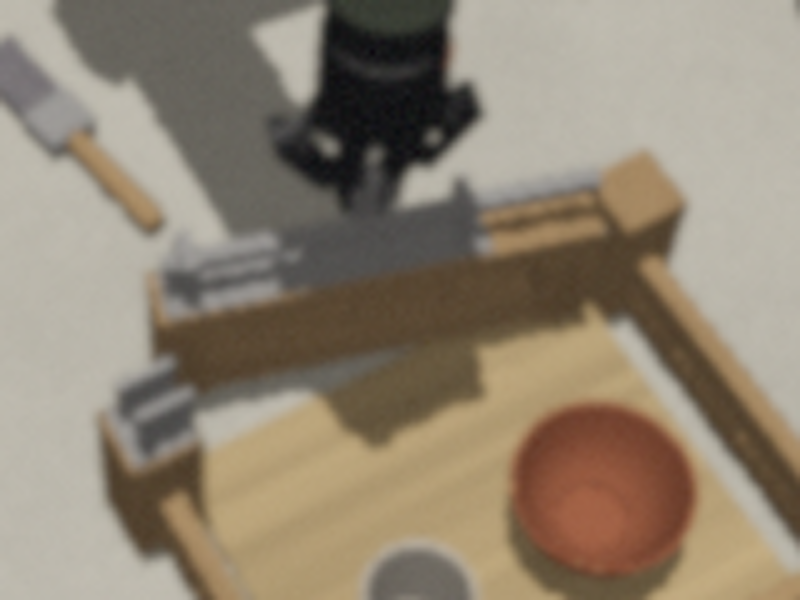

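The gate's free end is at (150,275)–(160,322) in z6, which matches about 0.265 rad. The pin is still gripped and the load is steady, so I'm handing in.

```bash
python3 -c "
from cell import bot
print(bot.close_job())"
```

```text
the job is handed in; nothing more can be done
None
```

The job is handed in: the larger pail's lid is pressed fully home, the bolt was lifted and drawn its full 45 mm, and the gripper is holding the gate about 80 mm ajar, with the mug, jar and dish left alone.

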